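# Nip a brass plate in the engraver's holding board

### The arm

A 6-joint arm with a two-finger parallel gripper is mounted at the origin on the work surface. World frame = base frame: x ahead of the robot, y to its left, z up, the work surface at z = 0. Lengths are in m, angles in degrees, forces in N, time in s.
With the tool pointing down it reaches from about 0.4 to 0.925 m from the base axis. Payload 12.5 kg.
Tool frame: the origin (TCP) lies midway between the tips of the shut fingers; the grasp point (between the pads) lies 19 mm behind it; z points along the fingers, y is the line along which they close (so a half turn about z gives the same grasp; the last joint's range is limited). The gripper opens to 95 mm and grips with 3 to 60 N. Pads are 20 mm wide; open, the fingers measure 119 mm over their backs; the gripper's body (75 mm by 180 mm) begins 59 mm behind the grasp point.
Start: joints at [-6.05, 28.126, 89.318, -0, 62.55, -6.05], TCP at [0.625, 0, 0.215] pointing down, gripper open.
Joint ranges: [-177.58, 177.58], [-47.91, 125.51], [2.72, 160], [-65.01, 245.01], [3.68, 167.84], [-153.87, 153.87]. Speed limits (degrees/s): [127.2, 127.2, 159.86, 180, 180, 180].

### API

Orientations are given as a 3x3 rotation matrix whose columns are the frame's x, y, z axes.
In Python, from cell import arm gives the robot as it stands.
- The arm moves only by the tool drive_tool, never from a script. Its arguments are lists of equal length, an entry for each row: "jaw": the closure in counts, from 0 (fully open) to 255 (shut); "delta_pos": the shift along the tool's x, y, z in m, a list of three; "rotation": the turn, a rotation vector about the tool's x, y, z in rad, a list of three. In form: {"jaw": [jaw, ...], "delta_pos": [[x, y, z], ...], "rotation": [[wx, wy, wz], ...]}. A call has 1 to 20 rows; each row is the pose to reach, as a shift and turn from the pose commanded when the call began, along the tool's axes at that moment; what a row does not reach only later rows make up. A row lasts 1/12 s, in which the tool goes at most 41.7 mm and 7.16 degrees, less where a joint would pass 70% of its speed; a pose out of reach is approached as far as the arm can. A call with a gripper value outside its range is refused whole. The fingers move at their own pace and stop on an object; "squeeze" is the grip in N (left out, the last holds). Time passes only in rows, so rows that repeat a pose let the fingers close. It gives the time, the measured TCP pose, the force, the opening and the grip force at its end, in the units of the state.
- arm.sense(): the state, without advancing time (a new reading comes with each control period).
- arm.snapshot(name): name is "scene" or "side" or "wrist"; returns (picture, depth): 384x512x3 uint8, red, green, blue; 384x512 float32, m along the optical axis (not along the pixel's ray), 0 where there is no reading.
- arm.calibration(name): a dict with "vfov" (degrees; the focal length in pixels is half the picture's height over the tangent of half this angle, whatever the lens; pixels are square), "cx", "cy" (the principal point, pixels), "camera_from_world" (4x4, takes a point from world to camera coordinates); the wrist camera has in their place "T_tool_cam" (4x4, takes a point from camera to tool coordinates, whose origin is the TCP and whose axes are the flange's). Camera axes: x right, y down, z forward; pixel columns grow to the right and rows downward; lengths in m; the calibration is good to about 2 mm. A picture is of the moment at which its call begins: read the wrist's pose just before it. calibration takes no time and is no camera call.
- arm.hand_in(): hands the job in; it is judged then, once.
The state is a dict: "clock": time; "joint_positions": joint angles; "qd": joint speeds; "joint_torque": joint torques, N m; "tool_pos": TCP position; "orientation": TCP orientation; "force": force on the tool from outside, world axes, zero at the start; "ft_torque": the same for the moment, N m; "grip_width": opening from 0.0 (shut) to 1.0 (fully open); "finger_force": force on a finger pad.
Only numpy, scipy, OpenCV 4.12 (cv2) and the standard library are available. Lean on these libraries where they do the work, as an engineer would, in place of code of your own. Each camera call takes 0.05 s, during which the arm holds its last target. There are 200 camera calls.

### The job

Hold the brass plate fast on the engraving board: free the sliding stop by its T-handle, push the stop up until the plate is nipped snugly, with no play, between it and both fixed posts, pressing firmly but not so hard that the rim bends, keep the push on while you tighten the T-handle so that the plate stays nipped, lock it firmly and let go. Keep the plate flat on the board and leave the other things on the bench where they are.

Things in the scene. Friction and masses are not known exactly. Their poses are not given: they have to be found in the camera images.
- board: Fixed hardwood holding board, 420 mm long (its x), 240 mm wide, 28 mm thick, flat on the bench; origin at the centre of its underside, z up, x running from the fixed posts towards the sliding stop. Two fixed posts with free-turning steel rollers, 16 mm in diameter, stand 28 mm out of its top at x = -131 mm, y = +80 and -80 mm. The stop's flush track runs in the top along y = 0.
- seat (a point): Point on the board's top (board x = -75 mm, y = 0) where the plate's centre lies when the plate bears on both posts. The stop then bears on the plate with its origin at board x = +50 mm.
- stop: Sliding stop: grey block 61 mm long, 90 mm wide over its black jaw, 32 mm high, captive in the track, sliding only along the board's x. Origin on the board's top, straight below the T-handle's axis. Free, it slides against 2.5 N of friction and stays where left; moving the plate with it takes 2 to 6 N more. Firmly clamped it resists 40 N or more.
- jaw_face (a point): Foot of the stop's flat vertical jaw face, 35 mm from the stop's origin towards the posts (board -x), 3.5 mm above the board's top, at mid width. The face is 90 mm wide and 26 mm high; its facing gives only some tenths of a millimetre under pressure.
- knob (a joint): Angle (rad) of the clamp screw with the T-handle, anticlockwise from above; clockwise (falling) tightens. Above 0 the stop is free; below 0 clamping force and stiffness grow steadily; at -1.2 and below it is firmly locked. Ends at -2.1 and +3.2. Starts locked at -1.8 to -1.4. Turning takes about 0.12 N m free, 0.2 to 0.25 N m tight; it stays where left. At 0 the T bar lies along the board's x.
- knob_grip (a point): Centre of the T-handle's black bar on the vertical screw axis, 94 mm above the bench (66 mm above the stop's origin); x along the bar, z up. Bar 72 mm long, 14 mm wide, 26 mm high. Under it a spindle, at most 17 mm thick, then the block's top, 34 mm below the bar's centre. It travels with the stop, which can be pushed by it.
- plate: Round brass plate, 180 mm in diameter, 7 mm high, 0.36 to 0.6 kg, lying loose and flat on the board between posts and stop, 8 to 25 mm short of its seat and up to 12 mm to one side. Origin at the centre of its underside. Pushed by the jaw it slides and centres itself on the two posts. Its rim bends if the jaw presses with more than 40 N; 8 to 20 N is ample.
- hammer: Chasing hammer, 240 mm long, lying on the bench beyond the board; not to be disturbed.
- punches: Wooden block 110 x 60 mm with short steel punches, 85 mm high, standing off one end of the board; not to be disturbed.
- polish: Amber jar of polish, 68 mm in diameter, 75 mm high, standing off the other end of the board; not to be disturbed.
Mind the look-alikes: they are no part of the job. There is more than one size of the plate; the job needs the largest.

How it is judged (in metres and radians):
On the way, in this order (a step that is already met when the one before it is completed fails the run):
1. the clamp is freed (T-handle undone past 0) (value of joint knob above 0 rad), for 0.1 s.
2. the stop bears on the plate and the plate lies against both posts (x of plate in the frame of board between -0.078 and -0.072 m and y of plate in the frame of board between -0.003 and 0.003 m and contact force between stop and plate above 3 N), for 0.2 s.
At the end, for the whole second after the job is handed in: The plate lies flat (within 0.03 rad) with its centre within 3 mm of its seat against both posts, the stop within 3 mm of its place against it and still pressing on its rim with more than 3 N, the T-handle tightened to -1.2 rad or beyond, everything at rest (all of step 2 and x of stop in the frame of board between 0.047 and 0.053 m and value of joint knob below -1.2 rad and angle between plate's own z axis and vertical below 0.03 rad and linear speed of each of stop, plate below 0.005 m/s); the robot touches nothing.
It fails at once if the jaw pressed the plate with more than 40 N: rim bent (contact force between stop and plate above 40 N).
It fails at once if the plate was tipped or lifted off the board (angle between plate's own z axis and vertical above 0.12 rad or height (world z) of plate above 0.04 m).
It fails at once if a bystander (hammer, punch block, jar) was moved more than 30 mm (distance of any of hammer, punches, polish from where it was at the start of the episode above 0.03 m).
It also fails if it takes over 67 s, if anything falls off the work surface, if the arm or the gripper's body presses on something with over 40 N, if the wrist force passes 120 N, or if a joint passes its speed limit or range.

## Working session

There is one attempt and no reset: what is moved stays moved. The work goes in short steps, Python scripts to look and compute and a tool call to move; the robot and the scene stay as the last step left them, time stands still between calls to the robot, and variables do not carry over. Pictures are saved under pics/ and viewed, at most 10 in all, crops included, and the job is handed in when it is done.

Besides the shell and the picture viewer there is one more tool, called as name(argument=value, ...) on one line, values as JSON. drive_tool: Moves the arm, as the interface text tells. Its arguments: {"type":"object","properties":{"jaw":{"type":"array"},"delta_pos":{"type":"array"},"rotation":{"type":"array"},"squeeze":{"type":"number"}},"required":["jaw","delta_pos","rotation"]}

```bash
mkdir -p pics; cat > h.py <<'E'
import numpy as np, cv2
from cell import arm
def cal(n):
    c=arm.calibration(n); f=192/np.tan(np.radians(c['vfov'])/2); return c,f
def save(n,fn):
    p,d=arm.snapshot(n); cv2.imwrite(f'pics/{fn}.png',p[:,:,::-1]); np.save(f'pics/{fn}.npy',d); return p,d
def onplane(n,u,v,z,s=None):
    c,f=cal(n)
    r=np.array([(u-c['cx'])/f,(v-c['cy'])/f,1])
    if n=='wrist':
        T=np.eye(4);T[:3,:3]=s['orientation'];T[:3,3]=s['tool_pos'];M=T@np.array(c['T_tool_cam'])
    else: M=np.linalg.inv(np.array(c['camera_from_world']))
    o=M[:3,3]; d=M[:3,:3]@r
    return o+d*(z-o[2])/d[2]
E
python3 - <<'E'
from h import *
s=arm.sense(); print(s); 
for n in ['scene','wrist']: save(n,n+'0'); print(arm.calibration(n))
a=cv2.imread('pics/scene0.png');b=cv2.imread('pics/wrist0.png')
cv2.imwrite('pics/s0.png',cv2.resize(a,(800,600)))
cv2.imwrite('pics/w0.png',cv2.resize(b,(800,600)))
E
```

```text
{'clock': 0.0, 'joint_positions': array([-6.05001381e+00,  2.81631234e+01,  8.93512632e+01, -3.99186150e-04,
        6.25520035e+01, -6.05091306e+00]), 'qd': array([-0.04428305, -0.01663559, -0.02362834,  0.1279885 ,  0.05515016,
       -0.11207428]), 'joint_torque': array([-9.52334158e-04, -6.12640929e+01, -2.58175153e+01,  6.92750537e-02,
        4.83079045e-02, -1.38641695e-05]), 'tool_pos': array([6.24732967e-01, 5.39218149e-05, 2.14066030e-01]), 'orientation': array([[-1.88431488e-05,  9.99999335e-01, -1.15292224e-03],
       [ 9.99999993e-01,  1.89768740e-05,  1.15977162e-04],
       [ 1.15998964e-04, -1.15292005e-03, -9.99999329e-01]]), 'force': array([-0.91168513, -0.58401529, -0.36687186]), 'ft_torque': array([-0.03493998, -0.02319013, -0.06011715]), 'finger_force': 0.0, 'grip_width': 0.9996738731826816}
{'vfov': 42.241836273913776, 'cx': 250.71835698886423, 'cy': 202.35565641576005, 'camera_from_world': array([[ 0.19176947,  0.9814052 ,  0.00826496, -0.20591442],
       [ 0.62486482, -0.11559791, -0.77212763, -0.24944994],
       [-0.75681466,  0.15323498, -0.63541373,  2.00322231],
       [ 0.        ,  0.        ,  0.        ,  1.        ]])}
{'vfov': 68.70476893750441, 'cx': 252.9474508778577, 'cy': 198.37865742386134, 'T_tool_cam': array([[ 1.85523161e-05, -9.65299642e-01, -2.61144789e-01,
         7.37727660e-02],
       [ 9.99998814e-01, -3.84290641e-04,  1.49154005e-03,
        -6.25784885e-04],
       [-1.54013858e-03, -2.61144506e-01,  9.65298490e-01,
        -1.68910415e-01],
       [ 0.00000000e+00,  0.00000000e+00,  0.00000000e+00,
         1.00000000e+00]])}
```

View pics/s0.png

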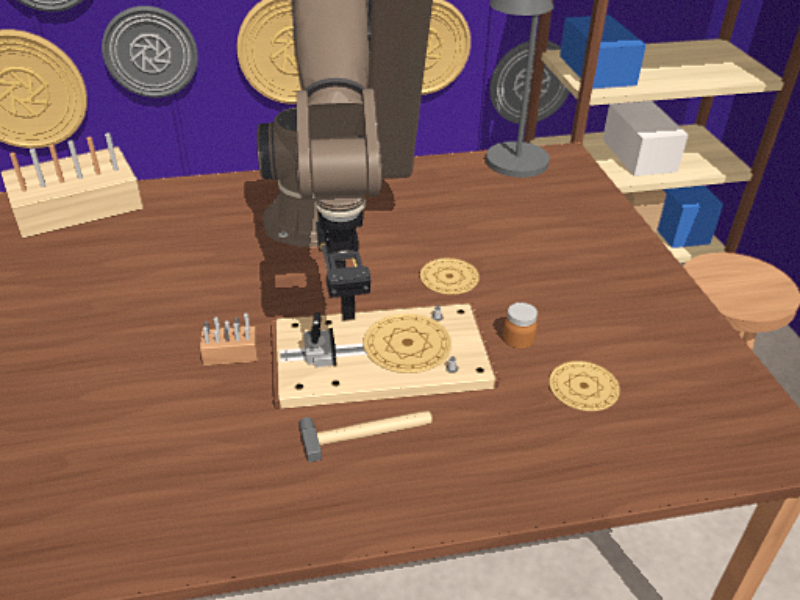

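View pics/w0.png

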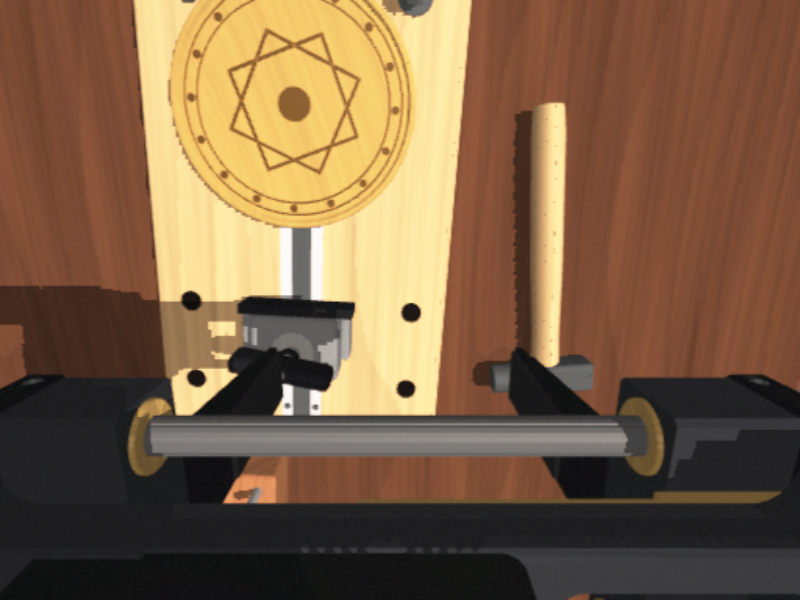

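The board lies with its x running about along world −y, with the stop at wrist (290,340) and the T-bar from (232,357) to (330,376), partly hidden by a finger. I'll get the board axis and knob location from depth.

```bash
cat >> h.py <<'E'
def cloud(n,d,s=None):
    c,f=cal(n); v,u=np.mgrid[:384,:512]
    P=np.stack([(u-c['cx'])/f*d,(v-c['cy'])/f*d,d,np.ones_like(d)],-1)
    if n=='wrist':
        T=np.eye(4);T[:3,:3]=s['orientation'];T[:3,3]=s['tool_pos'];M=T@np.array(c['T_tool_cam'])
    else: M=np.linalg.inv(np.array(c['camera_from_world']))
    W=P@M.T; W[d<=0]=np.nan
    return W[...,:3]
E
python3 - <<'E'
from h import *
s=arm.sense()
W=cloud('wrist',np.load('pics/wrist0.npy'),s); S=cloud('scene',np.load('pics/scene0.npy'))
k=512/800
for nm,u,v in [('plateC',294,104),('track',302,260),('blocktop',290,330),('barL',245,365),('barR',320,378),('board',430,250),('jawface L',240,300),('jaw R',353,305)]:
    print(nm,W[int(v*k),int(u*k)].round(4))
for nm,u,v in [('post1',437,311),('post2',452,360),('plateC',407,342),('Ttop',317,320)]:
    print(nm,S[int(v*k),int(u*k)].round(4), onplane('scene',u*k,v*k,.056).round(4))
# board edges from cloud
for n,C in (('W',W),('S',S)):
    m=(abs(C[...,2]-.028)<.004)&(C[...,0]>.4)&(C[...,0]<.95)&(abs(C[...,1])<.45)
    pts=C[m][:,:2].astype(np.float32); print(n,len(pts),cv2.minAreaRect(pts))
    m=(C[...,2]>.088)&(C[...,2]<.112)&(C[...,0]>.5)&(C[...,0]<.75)&(C[...,1]<0)&(C[...,1]>-.2)
    p=C[m]; print(len(p),p.mean(0),p.min(0),p.max(0))
E
```

```text
plateC [0.5496 0.1366 0.0307]
track [0.5482 0.0202 0.027 ]
blocktop [ 0.5423 -0.0296  0.059 ]
barL [ 0.5217 -0.0394  0.1051]
barR [ 0.572  -0.0489  0.1041]
board [0.6524 0.0278 0.0267]
jawface L [ 0.4938 -0.014   0.0263]
jaw R [ 0.589  -0.0151  0.0379]
post1 [0.4794 0.211  0.0476] [0.4899 0.2103 0.056 ]
post2 [0.6356 0.2046 0.0511] [0.6426 0.2033 0.056 ]
plateC [0.5416 0.1341 0.0302] [0.5747 0.1281 0.056 ]
Ttop [ 0.5288 -0.0471  0.1054] [ 0.4735 -0.0404  0.056 ]
W 42323 ((0.5830698013305664, 0.02275918424129486), (0.3690352439880371, 0.4199536442756653), 13.32119083404541)
750 [ 0.54912004 -0.04536668  0.10099636] [ 0.50866112 -0.05997314  0.08810225] [ 0.57866023 -0.03368272  0.10723058]
S 5166 ((0.5566315054893494, 0.06853222846984863), (0.4082273840904236, 0.599870502948761), 24.376834869384766)
93 [ 0.54979274 -0.05090465  0.10274845] [ 0.50608833 -0.06264408  0.08882871] [ 0.58334606 -0.03713681  0.11126736]
```

drive_tool(jaw=[0,0,0,0,0,0,0], delta_pos=[[0,-0.08,-0.03],[0,-0.08,-0.03],[0,-0.08,-0.03],[0,-0.08,-0.03],[0,-0.08,-0.03],[0,-0.08,-0.03],[0,-0.08,-0.03]], rotation=[[0,0,0],[0,0,0],[0,0,0],[0,0,0],[0,0,0],[0,0,0],[0,0,0]], squeeze=60)

```text
clock: 0.68
tool_pos: [0.5457, -0.0, 0.2439]
orientation: [[-0.0, 1.0, -0.001], [1.0, 0.0, 0.0], [0.0, -0.001, -1.0]]
force: [1.4, 0.5, -0.3]
grip_width: 0.997
finger_force: 0.0
```

```bash
python3 - <<'E'
from h import *
s=arm.sense(); np.savez('pics/s1.npz',o=s['orientation'],p=s['tool_pos']);print(s['tool_pos'])
save('wrist','wrist1'); cv2.imwrite('pics/w1.png',cv2.resize(cv2.imread('pics/wrist1.png'),(800,600)))
E
```

```text
[ 5.45686662e-01 -2.12166938e-05  2.43916831e-01]
```

View pics/w1.png

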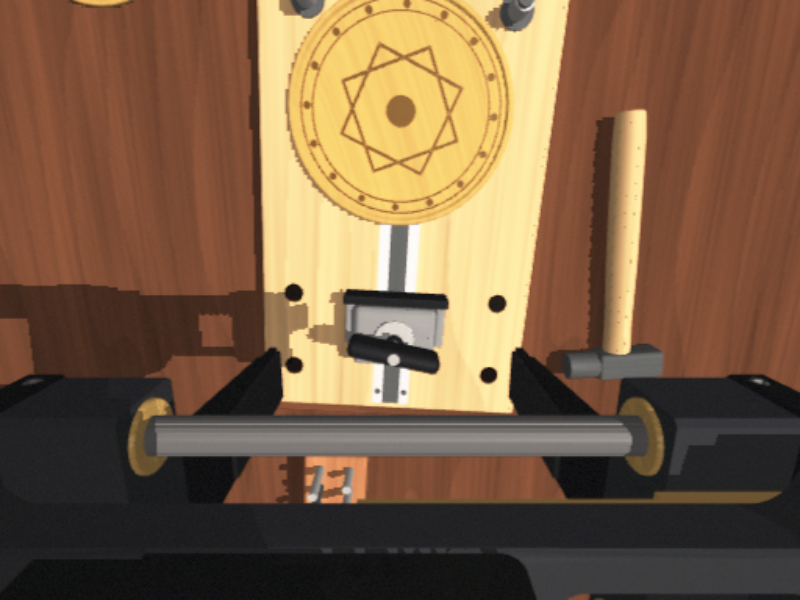

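The knob is fully seen: bar from about (350,347) to (437,360), with a white cap dot at (393,360). The posts are at (308,3) and (517,12), the jaw top runs (345,293)–(447,299), and the board's near edge runs (283,402)–(512,412).

```bash
python3 - <<'E'
from h import *
z=np.load('pics/s1.npz'); s=dict(orientation=z['o'],tool_pos=z['p'])
W=cloud('wrist',np.load('pics/wrist1.npy'),s); k=512/800
P=lambda u,v,h: onplane('wrist',u*k,v*k,h,s)[:2]
for n,u,v,h in [('dot',393,360,.107),('eL',283,402,.028),('eR',512,412,.028),('jL',345,291,.06),('jR',447,296,.06),('plate',401,111,.035),('rimbottom',401,223,.035),('tr top',399,226,.028),('tr bot',390,400,.028),('boardL',261,200,.028),('boardR',546,200,.028)]: print(n,P(u,v,h).round(4))
for n,a,b in [('end',P(283,402,.028),P(512,412,.028)),('jaw',P(345,291,.06),P(447,296,.06)),('track',P(390,400,.028),P(399,226,.028))]:
    d=b-a; print(n,np.degrees(np.arctan2(d[1],d[0])))
m=(W[...,2]>.1)&(W[...,2]<.115)&(abs(W[...,0]-.545)<.06)&(W[...,1]<0)&(W[...,1]>-.12)
p=W[m]; q=p[:,:2]; print(len(p),q.mean(0),p.min(0),p.max(0),cv2.minAreaRect(q.astype(np.float32)))
w=np.linalg.svd(q-q.mean(0),full_matrices=False)[2][0]; print('bar dir',np.degrees(np.arctan2(w[1],w[0])))
E
```

```text
dot [ 0.5438 -0.0476]
eL [ 0.4375 -0.1221]
eR [ 0.6587 -0.1328]
jL [ 0.5041 -0.0055]
jR [ 0.5882 -0.0097]
plate [0.5501 0.1353]
rimbottom [0.5504 0.0478]
tr top [0.5488 0.0448]
tr bot [ 0.5405 -0.12  ]
boardL [0.4313 0.0666]
boardR [0.6738 0.0666]
end -2.7772125422685137
jaw -2.887227658100322
track 87.12318065909639
655 [ 0.54314979 -0.04604455] [ 0.50909506 -0.05984355  0.10005192] [ 0.57778693 -0.03454281  0.10766914] ((0.5435438752174377, -0.047304749488830566), (0.014567838981747627, 0.07131528854370117), 76.18827819824219)
bar dir -12.858523333652832
```

drive_tool(jaw=[0,0,0,0,0,0,0,0,0,0,0,0,0,0,0,0,0,0,0,0], delta_pos=[[-0.0475,-0.0015,0],[-0.0475,-0.0015,0],[-0.0475,-0.0015,0],[-0.0475,-0.0015,0],[-0.0475,-0.0015,0],[-0.0475,-0.0015,0],[-0.0475,-0.0015,0],[-0.0475,-0.0015,0],[-0.0475,-0.0015,0],[-0.0475,-0.0015,0],[-0.0475,-0.0015,0],[-0.0475,-0.0015,0],[-0.0475,-0.0015,0],[-0.0475,-0.0015,0],[-0.0475,-0.0015,0],[-0.0475,-0.0015,0],[-0.0475,-0.0015,0],[-0.0475,-0.0015,0],[-0.0475,-0.0015,0],[-0.0475,-0.0015,0]], rotation=[[0,0,1.803],[0,0,1.803],[0,0,1.803],[0,0,1.803],[0,0,1.803],[0,0,1.803],[0,0,1.803],[0,0,1.803],[0,0,1.803],[0,0,1.803],[0,0,1.803],[0,0,1.803],[0,0,1.803],[0,0,1.803],[0,0,1.803],[0,0,1.803],[0,0,1.803],[0,0,1.803],[0,0,1.803],[0,0,1.803]])

```text
clock: 2.4
tool_pos: [0.5436, -0.0475, 0.2445]
orientation: [[0.973, -0.229, -0.0], [-0.229, -0.973, 0.0], [-0.0, -0.0, -1.0]]
force: [0.1, -0.3, -0.3]
grip_width: 1.001
finger_force: 0.0
```

```bash
python3 - <<'E'
from h import *
s=arm.sense(); print(s['tool_pos'],s['orientation'].round(4),s['joint_positions'].round(1),s['force'],np.degrees(np.arctan2(s['orientation'][1,0],s['orientation'][0,0])))
W0,d=save('wrist','wrist2'); W=cloud('wrist',d,s)
m=(W[...,2]>.1)&(W[...,2]<.115)&(abs(W[...,0]-.545)<.06)&(W[...,1]<0)&(W[...,1]>-.12)
p=W[m]; print(len(p),p.min(0),p.max(0),cv2.minAreaRect(p[:,:2].astype(np.float32)))
cv2.imwrite('pics/w2.png',cv2.resize(cv2.imread('pics/wrist2.png'),(640,480)))
E
```

```text
[ 0.5435729  -0.0474774   0.24454754] [[ 9.734e-01 -2.291e-01 -1.000e-04]
 [-2.291e-01 -9.734e-01  0.000e+00]
 [-1.000e-04 -0.000e+00 -1.000e+00]] [-11.9  19.9  98.3   0.   61.8  91.3] [ 0.07252297 -0.29515559 -0.33279483] -13.24632689819293
707 [ 0.5096038  -0.06012346  0.10002026] [ 0.57856413 -0.03361908  0.10754739] ((0.5443894863128662, -0.04661509394645691), (0.012857249937951565, 0.07092785090208054), 77.01133728027344)
```

View pics/w2.png

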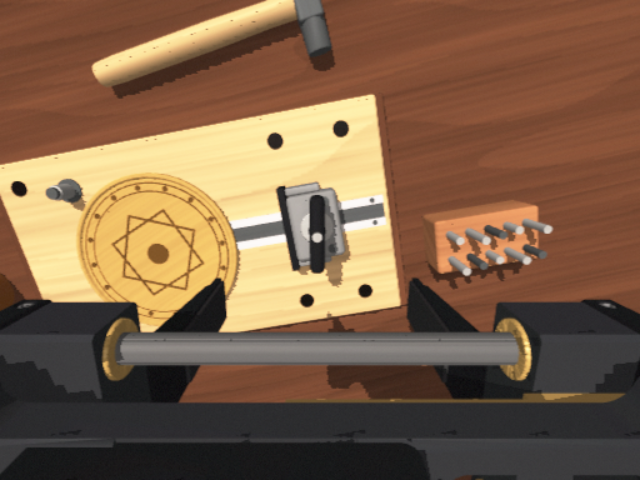

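The bar is vertical in the picture, from (317,195) to (317,272), and centred between the fingers, so I'll descend and grip.

drive_tool(jaw=[0,0,0,0,0,0,0,0,0,255,255,255,255,255,255,255,255,255,255,255], delta_pos=[[0.0005,0,0.03],[0.0005,0,0.06],[0.0005,0,0.09],[0.0005,0,0.12],[0.0005,0,0.14],[0.0005,0,0.155],[0.0005,0,0.1615],[0.0005,0,0.1615],[0.0005,0,0.1615],[0.0005,0,0.1615],[0.0005,0,0.1615],[0.0005,0,0.1615],[0.0005,0,0.1615],[0.0005,0,0.1615],[0.0005,0,0.1615],[0.0005,0,0.1615],[0.0005,0,0.1615],[0.0005,0,0.1615],[0.0005,0,0.1615],[0.0005,0,0.1615]], rotation=[[0,0,0],[0,0,0],[0,0,0],[0,0,0],[0,0,0],[0,0,0],[0,0,0],[0,0,0],[0,0,0],[0,0,0],[0,0,0],[0,0,0],[0,0,0],[0,0,0],[0,0,0],[0,0,0],[0,0,0],[0,0,0],[0,0,0],[0,0,0]], squeeze=60)

```text
clock: 4.12
tool_pos: [0.544, -0.0476, 0.0831]
orientation: [[0.973, -0.23, 0.0], [-0.23, -0.973, -0.0], [0.0, -0.0, -1.0]]
force: [0.6, -0.3, 0.7]
grip_width: 0.288
finger_force: 0.0
```

```bash
python3 - <<'E'
from h import *
s=arm.sense(); print(s['clock'],s['tool_pos'],s['joint_positions'].round(1),s['force'],s['ft_torque'],s['grip_width'],s['finger_force'])
E
```

```text
4.1167 [ 0.54401665 -0.04757068  0.08311311] [-11.9  31.7 107.9   0.   40.4  91.4] [ 0.58004755 -0.31317016  0.69690808] [0.13271688 0.09608977 0.03255943] 0.2881017154657618 0.0
```

drive_tool(jaw=[255,255,255,255,255,255,255,255], delta_pos=[[0,0,0],[0,0,0],[0,0,0],[0,0,0],[0,0,0],[0,0,0],[0,0,0],[0,0,0]], rotation=[[0,0,0],[0,0,0],[0,0,0],[0,0,0],[0,0,0],[0,0,0],[0,0,0],[0,0,0]])

```text
clock: 4.78
tool_pos: [0.544, -0.0478, 0.0832]
orientation: [[0.973, -0.23, 0.0], [-0.23, -0.973, -0.0], [0.0, 0.0, -1.0]]
force: [-0.2, -4.0, 0.2]
grip_width: 0.143
finger_force: 60.0
```

```bash
cat > r.py <<'E'
from h import *
s=arm.sense(); o=s['orientation']; yaw=np.degrees(np.arctan2(o[1,0],o[0,0]))
print(s['clock'],s['tool_pos'].round(5),'yaw',yaw.round(2),'F',s['force'].round(2),'M',s['ft_torque'].round(3),s['grip_width'].round(3),s['finger_force'])
b=np.array([np.sin(np.radians(2.85)),np.cos(np.radians(2.85))])
print('push force on tool',-(s['force'][:2]@b).round(2),'lateral',(s['force'][:2]@[b[1],-b[0]]).round(2),'along',((s['tool_pos'][:2]-[.5442,-.047])@b).round(4))
E
python3 r.py
```

```text
Traceback (most recent call last):
  File "r.py", line 3, in <module>
    print(s['clock'],s['tool_pos'].round(5),'yaw',yaw.round(2),'F',s['force'].round(2),'M',s['ft_torque'].round(3),s['grip_width'].round(3),s['finger_force'])
                                                                                                                   ^^^^^^^^^^^^^^^^^^^^^
AttributeError: 'float' object has no attribute 'round'
```

drive_tool(jaw=[255,255,255,255,255,255,255,255,255,255,255,255], delta_pos=[[0,0,0],[0,0,0],[0,0,0],[0,0,0],[0,0,0],[0,0,0],[0,0,0],[0,0,0],[0,0,0],[0,0,0],[0,0,0],[0,0,0]], rotation=[[0,0,-0.1],[0,0,-0.2],[0,0,-0.3],[0,0,-0.4],[0,0,-0.5],[0,0,-0.6],[0,0,-0.7],[0,0,-0.8],[0,0,-0.9],[0,0,-1.0],[0,0,-1.0],[0,0,-1.0]])

```text
clock: 5.78
tool_pos: [0.544, -0.0477, 0.0833]
orientation: [[0.721, 0.692, 0.0], [0.692, -0.721, -0.0], [-0.0, 0.0, -1.0]]
force: [-2.0, -4.0, 2.5]
grip_width: 0.143
finger_force: 60.0
```

```bash
sed -i "s/s\['grip_width'\].round(3)/s['grip_width']/" r.py; python3 r.py
```

```text
5.7833 [ 0.544   -0.04768  0.08325] yaw 43.82 F [-2.   -3.95  2.49] M [-0.853  0.445  0.22 ] 0.14289635821821703 59.9868643283844
push force on tool 4.05 lateral -1.8 along -0.0007
```

drive_tool(jaw=[255,255,255,255,255,255,255,255,255,255,255,255], delta_pos=[[0,0,0],[0,0,0],[0,0,0],[0,0,0],[0,0,0],[0,0,0],[0,0,0],[0,0,0],[0,0,0],[0,0,0],[0,0,0],[0,0,0]], rotation=[[0,0,-0.1],[0,0,-0.2],[0,0,-0.3],[0,0,-0.4],[0,0,-0.5],[0,0,-0.6],[0,0,-0.7],[0,0,-0.8],[0,0,-0.9],[0,0,-0.95],[0,0,-0.95],[0,0,-0.95]])

```text
clock: 6.78
tool_pos: [0.5439, -0.0475, 0.0834]
orientation: [[-0.143, 0.99, 0.0], [0.99, 0.143, 0.0], [0.0, 0.0, -1.0]]
force: [-2.7, -2.5, 5.2]
grip_width: 0.143
finger_force: 60.0
```

```bash
python3 r.py
```

```text
6.7833 [ 0.54393 -0.04748  0.08339] yaw 98.23 F [-2.74 -2.52  5.2 ] M [-0.53   0.545  0.197] 0.14292580118131665 59.98963952064514
push force on tool 2.65 lateral -2.61 along -0.0005
```

drive_tool(jaw=[255,255,255,255,255], delta_pos=[[0.0005,0.0001,0],[0.001,0.0002,0],[0.002,0.0004,0],[0.003,0.0006,0],[0.003,0.0006,0]], rotation=[[0,0,0],[0,0,0],[0,0,0],[0,0,0],[0,0,0]])

```text
clock: 7.2
tool_pos: [0.5441, -0.0443, 0.0834]
orientation: [[-0.143, 0.99, 0.0], [0.99, 0.143, 0.0], [0.0, 0.0, -1.0]]
force: [-0.8, -1.8, 5.0]
grip_width: 0.143
finger_force: 60.0
```

```bash
python3 r.py
```

```text
7.2 [ 0.54412 -0.04429  0.08341] yaw 98.21 F [-0.83 -1.84  5.01] M [-0.339  0.556  0.148] 0.14289475907447416 59.98965561389923
push force on tool 1.88 lateral -0.74 along 0.0027
```

drive_tool(jaw=[255,255,255,255,255,255,255,255,255,255,255,255,255,255], delta_pos=[[0.0039,0.0008,-0.0002],[0.0079,0.0015,-0.0002],[0.0118,0.0023,-0.0002],[0.0157,0.0031,-0.0002],[0.0196,0.0038,-0.0002],[0.0236,0.0046,-0.0002],[0.0275,0.0054,-0.0002],[0.0314,0.0061,-0.0002],[0.0353,0.0069,-0.0002],[0.0393,0.0077,-0.0002],[0.0432,0.0085,-0.0002],[0.0471,0.0092,-0.0002],[0.0491,0.0096,-0.0002],[0.0491,0.0096,-0.0002]], rotation=[[0,0,0],[0,0,0],[0,0,0],[0,0,0],[0,0,0],[0,0,0],[0,0,0],[0,0,0],[0,0,0],[0,0,0],[0,0,0],[0,0,0],[0,0,0],[0,0,0]])

```text
clock: 8.37
tool_pos: [0.5467, 0.0061, 0.0834]
orientation: [[-0.147, 0.989, 0.001], [0.989, 0.147, 0.0], [0.0, 0.001, -1.0]]
force: [0.6, 2.7, 3.3]
grip_width: 0.144
finger_force: 60.0
```

```bash
python3 r.py; python3 - <<'E'
from h import *
s=arm.sense(); save('scene','scene1'); a=cv2.imread('pics/scene1.png')[180:270,165:325]; cv2.imwrite('pics/s1.png',cv2.resize(a,(800,450),interpolation=cv2.INTER_CUBIC))
E
```

```text
8.3667 [0.54672 0.00608 0.08343] yaw 98.43 F [0.63 2.72 3.3 ] M [ 0.276 -0.297 -0.028] 0.14407475785793894 59.99239683151245
push force on tool -2.74 lateral 0.49 along 0.0531
```

View pics/s1.png

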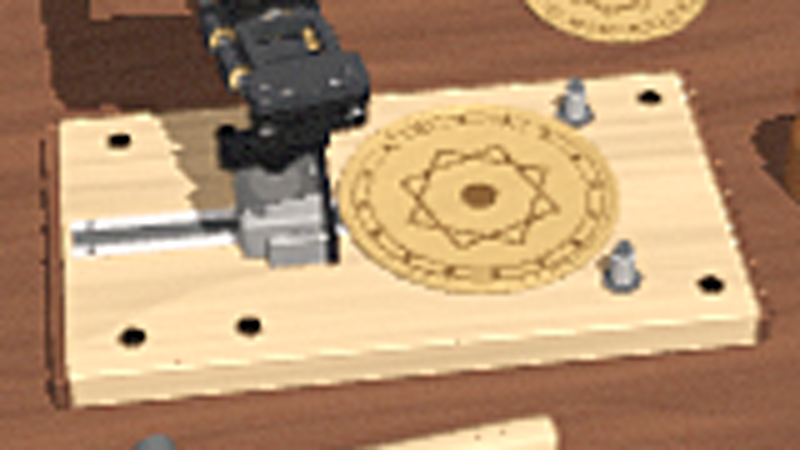

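The jaw (crop 335,200) is just short of the plate's rim (343,190), and the plate is still short of both posts. I'll go on slowly.

drive_tool(jaw=[255,255,255,255,255,255,255,255,255,255,255,255,255,255,255,255,255,255], delta_pos=[[0.001,0.0002,0],[0.002,0.0004,0],[0.003,0.0006,0],[0.0039,0.0008,0],[0.0049,0.001,0],[0.0059,0.0012,0],[0.0069,0.0013,0],[0.0079,0.0015,0],[0.0088,0.0017,0],[0.0098,0.0019,0],[0.0108,0.0021,0],[0.0118,0.0023,0],[0.0128,0.0025,0],[0.0137,0.0027,0],[0.0147,0.0029,0],[0.0157,0.0031,0],[0.0162,0.0032,0],[0.0162,0.0032,0]], rotation=[[0,0,0],[0,0,0],[0,0,0],[0,0,0],[0,0,0],[0,0,0],[0,0,0],[0,0,0],[0,0,0],[0,0,0],[0,0,0],[0,0,0],[0,0,0],[0,0,0],[0,0,0],[0,0,0],[0,0,0],[0,0,0]])

```text
clock: 9.92
tool_pos: [0.5475, 0.0216, 0.0834]
orientation: [[-0.147, 0.989, 0.001], [0.989, 0.147, -0.001], [-0.001, 0.001, -1.0]]
force: [2.5, -5.6, 3.7]
grip_width: 0.145
finger_force: 60.0
```

```bash
python3 r.py
```

```text
9.9167 [0.54753 0.02161 0.08342] yaw 98.44 F [ 2.47 -5.59  3.67] M [-1.256 -0.523  0.01 ] 0.14484302743840144 59.99232888221741
push force on tool 5.47 lateral 2.74 along 0.0687
```

drive_tool(jaw=[255,255,255,255,255,255,255,255,255,255,255,255], delta_pos=[[0.0005,0.0001,0],[0.001,0.0002,0],[0.0015,0.0003,0],[0.002,0.0004,0],[0.0025,0.0005,0],[0.003,0.0006,0],[0.0034,0.0007,0],[0.0039,0.0008,0],[0.0044,0.0009,0],[0.0049,0.001,0],[0.0054,0.001,0],[0.0054,0.001,0]], rotation=[[0,0,0],[0,0,0],[0,0,0],[0,0,0],[0,0,0],[0,0,0],[0,0,0],[0,0,0],[0,0,0],[0,0,0],[0,0,0],[0,0,0]])

```text
clock: 10.92
tool_pos: [0.5478, 0.0268, 0.0834]
orientation: [[-0.147, 0.989, 0.001], [0.989, 0.147, -0.001], [-0.001, 0.001, -1.0]]
force: [1.9, -7.6, 4.0]
grip_width: 0.145
finger_force: 60.0
```

```bash
python3 r.py
```

```text
10.9167 [0.54781 0.02677 0.08342] yaw 98.44 F [ 1.9  -7.63  3.98] M [-1.916 -0.534  0.033] 0.14500301685157227 59.992464780807495
push force on tool 7.53 lateral 2.28 along 0.0739
```

drive_tool(jaw=[255,255,255,255,255,255], delta_pos=[[0.0003,0.0001,0],[0.0006,0.0001,0],[0.0009,0.0002,0],[0.0012,0.0002,0],[0.0015,0.0003,0],[0.0015,0.0003,0]], rotation=[[0,0,0],[0,0,0],[0,0,0],[0,0,0],[0,0,0],[0,0,0]])

```text
clock: 11.42
tool_pos: [0.5479, 0.0283, 0.0834]
orientation: [[-0.147, 0.989, 0.001], [0.989, 0.147, -0.001], [-0.001, 0.001, -1.0]]
force: [1.8, -8.5, 3.9]
grip_width: 0.143
finger_force: 60.0
```

```bash
python3 r.py
```

```text
11.4167 [0.54787 0.02827 0.08343] yaw 98.44 F [ 1.8  -8.46  3.86] M [-1.884 -0.641 -0.007] 0.1426737245583343 59.99241650104523
push force on tool 8.36 lateral 2.22 along 0.0754
```

drive_tool(jaw=[255,255,255,255,255,255,255,255], delta_pos=[[0.0003,0.0001,0],[0.0006,0.0001,0],[0.0009,0.0002,0],[0.0012,0.0002,0],[0.0015,0.0003,0],[0.0018,0.0004,0],[0.0021,0.0004,0],[0.0021,0.0004,0]], rotation=[[0,0,0],[0,0,0],[0,0,0],[0,0,0],[0,0,0],[0,0,0],[0,0,0],[0,0,0]])

```text
clock: 12.08
tool_pos: [0.548, 0.0304, 0.0834]
orientation: [[-0.147, 0.989, 0.001], [0.989, 0.147, -0.001], [-0.001, 0.001, -1.0]]
force: [2.1, -7.4, 3.4]
grip_width: 0.142
finger_force: 60.0
```

```bash
python3 r.py
```

```text
12.0833 [0.54801 0.03042 0.08344] yaw 98.44 F [ 2.05 -7.41  3.37] M [-1.781 -0.605  0.018] 0.14197333224610503 59.99236285686493
push force on tool 7.3 lateral 2.42 along 0.0775
```

drive_tool(jaw=[255,255,255,255,255,255,255], delta_pos=[[0.0003,0.0001,0],[0.0006,0.0001,0],[0.0009,0.0002,0],[0.0012,0.0002,0],[0.0015,0.0003,0],[0.0018,0.0004,0],[0.0018,0.0004,0]], rotation=[[0,0,0],[0,0,0],[0,0,0],[0,0,0],[0,0,0],[0,0,0],[0,0,0]])

```text
clock: 12.67
tool_pos: [0.5481, 0.0319, 0.0834]
orientation: [[-0.147, 0.989, 0.001], [0.989, 0.147, -0.002], [-0.002, 0.0, -1.0]]
force: [2.5, -11.2, 3.9]
grip_width: 0.142
finger_force: 60.0
```

```bash
python3 r.py
```

```text
12.6667 [0.54807 0.03192 0.08342] yaw 98.45 F [  2.54 -11.21   3.93] M [-2.522 -0.499 -0.032] 0.14230409688839152 59.993072748184204
push force on tool 11.07 lateral 3.1 along 0.079
```

drive_tool(jaw=[255,255,255,255], delta_pos=[[0.0002,0,0],[0.0004,0.0001,0],[0.0004,0.0001,0],[0.0004,0.0001,0]], rotation=[[0,0,0],[0,0,0],[0,0,0],[0,0,0]])

```text
clock: 13.0
tool_pos: [0.5481, 0.0321, 0.0834]
orientation: [[-0.147, 0.989, 0.001], [0.989, 0.147, -0.002], [-0.002, 0.0, -1.0]]
force: [2.6, -12.5, 3.5]
grip_width: 0.143
finger_force: 60.0
```

```bash
python3 r.py;  python3 - <<'E'
from h import *
save('scene','scene2'); a=cv2.imread('pics/scene2.png')[180:270,165:325]; cv2.imwrite('pics/s2.png',cv2.resize(a,(800,450),interpolation=cv2.INTER_CUBIC))
E
```

```text
13.0 [0.54809 0.03209 0.08341] yaw 98.45 F [  2.57 -12.49   3.46] M [-2.91e+00 -4.74e-01  1.00e-03] 0.1431959702620984 59.99331593513489
push force on tool 12.35 lateral 3.19 along 0.0792
```

View pics/s2.png

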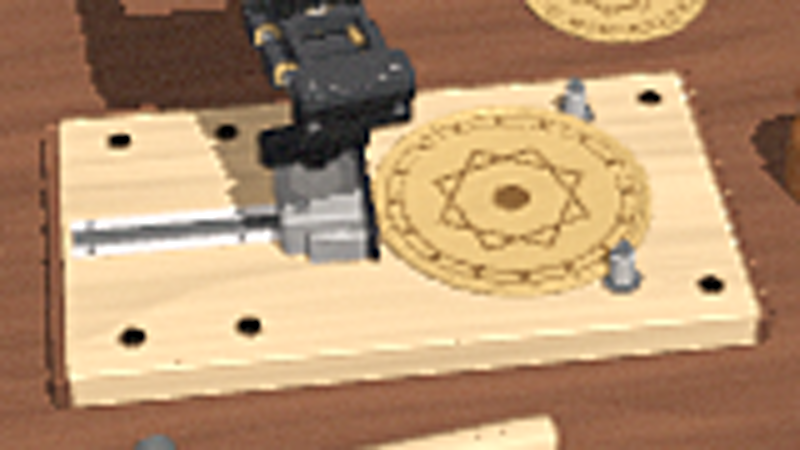

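drive_tool(jaw=[255,255,255,255,255], delta_pos=[[0.0002,0,0],[0.0004,0.0001,0],[0.0006,0.0001,0],[0.0006,0.0001,0],[0.0006,0.0001,0]], rotation=[[0,0,0],[0,0,0],[0,0,0],[0,0,0],[0,0,0]])

```text
clock: 13.47
tool_pos: [0.5481, 0.0324, 0.0834]
orientation: [[-0.147, 0.989, 0.001], [0.989, 0.147, -0.002], [-0.002, 0.0, -1.0]]
force: [2.1, -15.4, 3.6]
grip_width: 0.142
finger_force: 60.0
```

```bash
python3 r.py;  python3 - <<'E'
from h import *
P=lambda u,v,z: onplane('scene',165+u/5-.4,180+v/5-.4,z)[:2]
pl=P(511,196,.035); p1=P(574,84,.056); p2=P(624,245,.056); print(pl,p1,p2,np.linalg.norm(pl-p1),np.linalg.norm(pl-p2),'want .0977; posts',np.linalg.norm(p1-p2))
d=p2-p1; print(np.degrees(np.arctan2(d[1],d[0])))
E
```

```text
13.4667 [0.5481  0.03237 0.08342] yaw 98.46 F [  2.07 -15.38   3.61] M [-3.442 -0.405 -0.024] 0.14180098294186502 59.9942421913147
push force on tool 15.26 lateral 2.83 along 0.0795
[0.55472984 0.15336811] [0.47630675 0.21268737] [0.63479869 0.20573683] 0.09833084940681863 0.09567394716076595 want .0977; posts 0.15864427699283637
-2.5110508642432317
```

drive_tool(jaw=[255,255,255,255,255], delta_pos=[[0.0002,0,0],[0.0004,0.0001,0],[0.0005,0.0001,0],[0.0005,0.0001,0],[0.0005,0.0001,0]], rotation=[[0,0,0],[0,0,0],[0,0,0],[0,0,0],[0,0,0]])

```text
clock: 13.88
tool_pos: [0.5481, 0.0327, 0.0834]
orientation: [[-0.147, 0.989, 0.0], [0.989, 0.147, -0.002], [-0.003, 0.0, -1.0]]
force: [1.4, -17.7, 3.6]
grip_width: 0.145
finger_force: 60.0
```

```bash
python3 r.py
```

```text
13.8833 [0.54809 0.03271 0.08342] yaw 98.47 F [  1.39 -17.72   3.63] M [-3.73  -0.362  0.025] 0.14498973512944327 59.999826550483704
push force on tool 17.63 lateral 2.27 along 0.0798
```

drive_tool(jaw=[255,255,255,255,255,255], delta_pos=[[0,0,0],[0,0,0],[0,0,0],[0,0,0],[0,0,0],[0,0,0]], rotation=[[0,0,0.06],[0,0,0.12],[0,0,0.18],[0,0,0.24],[0,0,0.3],[0,0,0.3]])

```text
clock: 14.38
tool_pos: [0.5482, 0.0326, 0.0834]
orientation: [[0.155, 0.988, 0.001], [0.988, -0.155, -0.003], [-0.002, 0.001, -1.0]]
force: [2.3, -17.6, 2.9]
grip_width: 0.143
finger_force: 60.0
```

```bash
python3 r.py
```

```text
14.3833 [0.5482  0.03265 0.08335] yaw 81.07 F [  2.26 -17.58   2.9 ] M [-3.772 -0.569 -0.076] 0.14286740816880783 60.00576138496399
push force on tool 17.45 lateral 3.13 along 0.0797
```

drive_tool(jaw=[255,255,255,255,255,255,255,255,255], delta_pos=[[0,0,0],[0,0,0],[0,0,0],[0,0,0],[0,0,0],[0,0,0],[0,0,0],[0,0,0],[0,0,0]], rotation=[[0,0,0.08],[0,0,0.16],[0,0,0.24],[0,0,0.32],[0,0,0.4],[0,0,0.48],[0,0,0.56],[0,0,0.6],[0,0,0.6]])

```text
clock: 15.13
tool_pos: [0.5483, 0.0326, 0.0833]
orientation: [[0.685, 0.728, 0.001], [0.728, -0.685, -0.003], [-0.001, 0.003, -1.0]]
force: [2.6, -17.7, 0.5]
grip_width: 0.145
finger_force: 60.0
```

```bash
python3 r.py
```

```text
15.1333 [0.54834 0.03257 0.08325] yaw 46.75 F [  2.57 -17.69   0.47] M [-3.922 -0.662 -0.037] 0.14489077688109298 60.04068911075592
push force on tool 17.54 lateral 3.45 along 0.0797
```

drive_tool(jaw=[255,255,255,255,255,255,255,255,255,255,255,255,255], delta_pos=[[0,0,0],[0,0,0],[0,0,0],[0,0,0],[0,0,0],[0,0,0],[0,0,0],[0,0,0],[0,0,0],[0,0,0],[0,0,0],[0,0,0],[0,0,0]], rotation=[[0,0,0.08],[0,0,0.16],[0,0,0.24],[0,0,0.32],[0,0,0.4],[0,0,0.48],[0,0,0.56],[0,0,0.64],[0,0,0.72],[0,0,0.8],[0,0,0.88],[0,0,0.88],[0,0,0.88]])

```text
clock: 16.22
tool_pos: [0.5483, 0.0324, 0.0832]
orientation: [[0.998, -0.062, 0.001], [-0.062, -0.998, -0.003], [0.001, 0.003, -1.0]]
force: [3.1, -20.1, -0.4]
grip_width: 0.143
finger_force: 60.1
```

```bash
python3 r.py
```

```text
16.2167 [0.54828 0.03238 0.08316] yaw -3.55 F [  3.13 -20.07  -0.42] M [-4.225 -0.597 -0.043] 0.14330909880537696 60.07464587688446
push force on tool 19.89 lateral 4.12 along 0.0795
```

drive_tool(jaw=[255,255,255,255], delta_pos=[[0,0,0],[0,0,0],[0,0,0],[0,0,0]], rotation=[[0,0,0.06],[0,0,0.12],[0,0,0.12],[0,0,0.12]])

```text
clock: 16.55
tool_pos: [0.5483, 0.0324, 0.0832]
orientation: [[0.984, -0.181, 0.001], [-0.181, -0.984, -0.003], [0.001, 0.003, -1.0]]
force: [2.4, -18.7, -0.5]
grip_width: 0.145
finger_force: 60.1
```

drive_tool(jaw=[255,255,255,255,255,255], delta_pos=[[0,0.0003,0],[0,0.0006,0],[0,0.0009,0],[0,0.0012,0],[0,0.0012,0],[0,0.0012,0]], rotation=[[0,0,0],[0,0,0],[0,0,0],[0,0,0],[0,0,0],[0,0,0]])

```text
clock: 17.05
tool_pos: [0.5482, 0.032, 0.0831]
orientation: [[0.984, -0.181, 0.001], [-0.181, -0.984, -0.002], [0.001, 0.001, -1.0]]
force: [3.7, -12.1, -1.1]
grip_width: 0.144
finger_force: 60.0
```

```bash
python3 r.py
```

```text
17.05 [0.54822 0.03201 0.08315] yaw -10.42 F [  3.68 -12.09  -1.11] M [-2.744 -0.902 -0.024] 0.14395298065417914 60.02086043357849
push force on tool 11.89 lateral 4.28 along 0.0791
```

drive_tool(jaw=[255,255,255,255,255,255,255,255], delta_pos=[[0,0.0003,0],[0,0.0006,0],[0,0.0009,0],[0,0.0012,0],[0,0.0015,0],[0,0.0018,0],[0,0.0018,0],[0,0.0018,0]], rotation=[[0,0,0],[0,0,0],[0,0,0],[0,0,0],[0,0,0],[0,0,0],[0,0,0],[0,0,0]])

```text
clock: 17.72
tool_pos: [0.5481, 0.0315, 0.0832]
orientation: [[0.983, -0.181, 0.002], [-0.181, -0.983, -0.0], [0.002, -0.0, -1.0]]
force: [6.1, -1.7, -2.2]
grip_width: 0.144
finger_force: 60.0
```

```bash
python3 r.py
```

```text
17.7167 [0.54815 0.03148 0.08318] yaw -10.45 F [ 6.09 -1.67 -2.23] M [-0.479 -1.27  -0.089] 0.1444578539361993 59.997321367263794
push force on tool 1.37 lateral 6.16 along 0.0786
```

drive_tool(jaw=[180,120,120,120,120,120,120,120,120,120,120,120,120,120,120,120,120], delta_pos=[[0,0,0],[0,0,0],[0,0,0],[0,0,0],[0,0,0],[0,0,0],[0,0,0],[0,0,-0.01],[0,0,-0.03],[0,0,-0.06],[0,0,-0.09],[0,0,-0.12],[0,0,-0.14],[0,0,-0.16],[0,0,-0.16],[0,0,-0.16],[0,0,-0.16]], rotation=[[0,0,0],[0,0,0],[0,0,0],[0,0,0],[0,0,0],[0,0,0],[0,0,0],[0,0,0],[0,0,0],[0,0,0],[0,0,0],[0,0,0],[0,0,0],[0,0,0],[0,0,0],[0,0,0],[0,0,0]])

```text
clock: 19.13
tool_pos: [0.5468, 0.0315, 0.243]
orientation: [[0.983, -0.181, -0.001], [-0.181, -0.983, 0.0], [-0.001, 0.0, -1.0]]
force: [-0.3, -0.7, 0.6]
grip_width: 0.532
finger_force: 0.0
```

```bash
python3 r.py; python3 - <<'E'
from h import *
s=arm.sense(); p,d=save('wrist','wrist3'); W=cloud('wrist',d,s)
m=(W[...,2]>.1)&(W[...,2]<.115)&(abs(W[...,0]-.548)<.06)&(abs(W[...,1]-.032)<.06)
q=W[m]; print(len(q),cv2.minAreaRect(q[:,:2].astype(np.float32)))
w=np.linalg.svd(q[:,:2]-q[:,:2].mean(0),full_matrices=False)[2][0]; print('bar dir',np.degrees(np.arctan2(w[1],w[0])))
cv2.imwrite('pics/w3.png',cv2.resize(cv2.imread('pics/wrist3.png'),(800,600)))
E
```

```text
19.1333 [0.54682 0.03153 0.24301] yaw -10.44 F [-0.3  -0.67  0.64] M [0.114 0.143 0.001] 0.5324469220098299 0.0
push force on tool 0.69 lateral -0.27 along 0.0786
716 ((0.548812985420227, 0.031875524669885635), (0.012793559581041336, 0.06924591958522797), 79.24819946289062)
bar dir 169.53419307876234
```

View pics/w3.png

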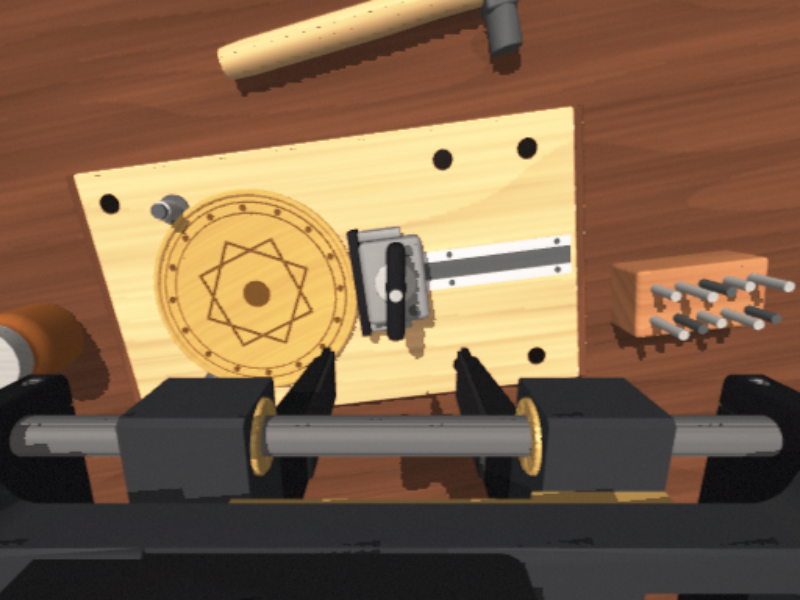

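The plate lies against the visible post (168,208) and the jaw (358,285), and the bar (395,243–338) reads knob ≈ −1.70. One numeric check of the plate's centre before handing in.

```bash
python3 - <<'E'
from h import *
s=arm.sense(); k=.64
pl=onplane('wrist',257*k,294*k,.035,s)[:2]; dot=onplane('wrist',395.5*k,295*k,.107,s)[:2]; po=onplane('wrist',157*k,212*k,.056,s)[:2]
tr=[onplane('wrist',u*k,v*k,.028,s)[:2] for u,v in((428,272),(571,254))]
a=np.radians(-92.7); R=np.array([[np.cos(a),np.sin(a)],[-np.sin(a),np.cos(a)]])
for n,p in(('dot',dot),('plate',pl),('post',po),('tr1',tr[0]),('tr2',tr[1])): print(n,p.round(4),(R@(p-dot)).round(4))
E
```

```text
dot [0.5484 0.0314] [0. 0.]
plate [0.5548 0.1541] [-0.1229  0.0006]
post [0.6371 0.2069] [-0.1795  0.0804]
tr1 [0.5455 0.0027] [ 0.0288 -0.0015]
tr2 [ 0.5386 -0.1229] [ 0.1546 -0.0025]
```

```bash
python3 -c "
from cell import arm
print(arm.hand_in())"
```

```text
the job is handed in; nothing more can be done
None
```

The job is handed in, though no verdict came back: the plate measured within about 1 mm of its place against the posts, the stop was pushed up with about 17 N and locked with the T-handle at about −1.7 rad, and the arm let go and lifted clear.

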